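Snap down the clip lid of the sample box

TASK

The lid of the sample-pot box is on, but all four clip wings around its rim are still standing up. Press each wing down with your fingertips until it snaps home, so that all four sides are shut. Do not pick up, tip or shove the box, and leave the things around it alone.

Things in the scene. Friction and masses are not known exactly. Their poses are not given: they have to be found in the camera images.
- clip_box: Clip-lock storage box, translucent tub, off-white lid, full of sample pots (0.8 kg), loose on the bench. Lid 126 mm (box x) by 176 mm (box y), seated on the tub, lid panel 69 mm above the bench. Origin: centre of the underside; z up, x across, y along the box. One separate clip wing on each side of the lid, the lid's fixed corners between them.
- wing_far (a joint): Angle (rad) of the clip wing on the box's +x side (long side), 110 mm long, about a live hinge along its inner edge, 69 mm up. 0 = standing up 26 degrees, outer edge 10 mm above the lid panel; 0.45 = closed, its top level, 71 mm above the bench. Let go short of about 0.32 it springs back to about 0.14; past it, it snaps to 0.45 and stays. Takes about 10 N, straight down at the outer edge.
- edge_far (a point): Place to press on the wing on the box's +x side (long side): on its top face, midway along, 18 mm out from the hinge, 4 mm in from the outer edge; moves with the wing. Wing off-white like the lid, flange 22 mm wide, 4 mm thick, a skirt hanging from its outer edge.
- wing_left (a joint): Angle (rad) of the clip wing on the box's +y side (short side), 62 mm long, about a live hinge along its inner edge, 69 mm up. 0 = standing up 26 degrees, outer edge 10 mm above the lid panel; 0.45 = closed, its top level, 71 mm above the bench. Let go short of about 0.32 it springs back to about 0.14; past it, it snaps to 0.45 and stays. Takes about 10 N, straight down at the outer edge.
- edge_left (a point): Place to press on the wing on the box's +y side (short side): on its top face, midway along, 18 mm out from the hinge, 4 mm in from the outer edge; moves with the wing. Wing off-white like the lid, flange 22 mm wide, 4 mm thick, a skirt hanging from its outer edge.
- wing_near (a joint): Angle (rad) of the clip wing on the box's -x side (long side), 110 mm long, about a live hinge along its inner edge, 69 mm up. 0 = standing up 26 degrees, outer edge 10 mm above the lid panel; 0.45 = closed, its top level, 71 mm above the bench. Let go short of about 0.32 it springs back to about 0.14; past it, it snaps to 0.45 and stays. Takes about 10 N, straight down at the outer edge.
- edge_near (a point): Place to press on the wing on the box's -x side (long side): on its top face, midway along, 18 mm out from the hinge, 4 mm in from the outer edge; moves with the wing. Wing off-white like the lid, flange 22 mm wide, 4 mm thick, a skirt hanging from its outer edge.
- wing_right (a joint): Angle (rad) of the clip wing on the box's -y side (short side), 62 mm long, about a live hinge along its inner edge, 69 mm up. 0 = standing up 26 degrees, outer edge 10 mm above the lid panel; 0.45 = closed, its top level, 71 mm above the bench. Let go short of about 0.32 it springs back to about 0.14; past it, it snaps to 0.45 and stays. Takes about 10 N, straight down at the outer edge.
- edge_right (a point): Place to press on the wing on the box's -y side (short side): on its top face, midway along, 18 mm out from the hinge, 4 mm in from the outer edge; moves with the wing. Wing off-white like the lid, flange 22 mm wide, 4 mm thick, a skirt hanging from its outer edge.
- funnel: Translucent plastic funnel standing mouth down, 104 mm across, 110 mm high, light; origin: centre of its underside. Bystander.
- petri_dish: Clear open Petri dish, 92 mm across, 15 mm high; origin: centre of its underside. Bystander.
- jar: Clear jar of dark granules with a red screw cap, 86 mm across, 104 mm high; origin: centre of its underside. Bystander.
- tweezers: Steel tweezers lying on the bench, 130 mm long (along their x), 9 mm high; origin: middle of their underside. Bystander.
There are look-alikes about, which are no part of the job. Leave any green look-alike of the clip_box alone.

How it is judged:
At the end, for the whole second after the job is handed in: All four wings are snapped shut (each joint above 0.42 of 0.45 rad) and stay so with the robot clear; the box stands level (within 0.05 rad) and still on the bench, within 50 mm of where it stood (value of joint each of wing_far, wing_left, wing_near, wing_right above 0.42 rad and height (world z) of clip_box below 0.006 m and angle between clip_box's own z axis and vertical below 0.05 rad and linear speed of clip_box below 0.02 m/s and distance of clip_box from where it was at the start of the episode below 0.05 m); the robot touches nothing.
It fails at once if the box is lifted off the bench (its origin more than 12 mm up) or tipped by more than 0.15 rad (height (world z) of clip_box above 0.012 m or angle between clip_box's own z axis and vertical above 0.15 rad).
It fails at once if the box is shoved or carried more than 50 mm from where it stood (distance of clip_box from where it was at the start of the episode above 0.05 m).
It fails at once if the funnel, Petri dish, jar or tweezers are moved by more than 25 mm, picked up or knocked over (distance of any of funnel, petri_dish, jar, tweezers from where it was at the start of the episode above 0.025 m or angle between any of funnel, petri_dish, jar, tweezers's own z axis and vertical above 0.4 rad).
It also fails if it takes over 48 s, if anything falls off the work surface, if the arm or the gripper's body presses on something with over 40 N, if the wrist force passes 120 N, or if a joint passes its speed limit or range.

ROBOT

A 6-joint arm with a two-finger parallel gripper is mounted at the origin on the work surface. World frame = base frame: x ahead of the robot, y to its left, z up, the work surface at z = 0. Lengths are in m, angles in rad, forces in N, time in s.
With the tool pointing down it reaches from about 0.35 to 0.975 m from the base axis. Payload 7.1 kg.
Tool frame: the origin (TCP) lies between the finger pads; the fingertips stand 8 mm ahead of it and the grasp point (between the pads) lies 11 mm behind it; y points along the fingers, x is the direction in which the jaws open and shut, and the axes are right-handed (so a half turn about y gives the same grasp; the last joint's range is limited). The gripper opens to 88 mm and grips with 3 to 60 N. Pads are 20 mm wide; open, the fingers measure 115 mm over their backs; the gripper's body (75 mm by 178 mm) begins 61 mm behind the grasp point.
Start: joints at [1.107, 0.423, 1.63, -0, 1.089, -0.019], TCP at [0.269, 0.564, 0.205] pointing down, gripper open.
Joint ranges: [-3, 3], [-0.9, 2.11], [0.09, 2.58], [-1.31, 4.45], [0.11, 2.69], [-2.54, 2.54]. Speed limits (rad/s): [2.39, 2.39, 3.01, 3.14, 3.14, 3.14].

INTERFACE

Orientations are given as a rotation vector (axis times angle).
In Python, from rig import bot gives the robot as it stands.
- The arm moves only by the tool arm_command, never from a script. Its argument "series" is a list of rows, each a list of 3 entries, a list of its own where there are three numbers: the turn, a rotation vector about the tool's x, y, z in degrees, then the shift along the tool's x, y, z in cm, then the finger opening in cm, from 0 to 8.78. A call has exactly 10 rows; each row shifts and turns the pose as measured when the row begins, along the tool's axes as they then stand; what a row does not reach is not made up. A row lasts 1/10 s, in which the tool goes at most 50 mm and 8.59 degrees, less where a joint would pass 70% of its speed; a pose out of reach is approached as far as the arm can. A call with a gripper value outside its range is refused whole. The fingers move at their own pace and stop on an object; "squeeze" is the grip in N (left out, the last holds). Time passes only in rows, so rows that do not move let the fingers close, or fill a call up. It gives the time, the measured TCP pose, the force and the opening at its end, in the units of the state.
- bot.read_state(): the state, without advancing time (a new reading comes with each control period).
- bot.camera(name): name is "side" or "top" or "wrist"; returns a dict with "image" (480x640x3 uint8, red, green, blue), "depth" (480x640 float32, m along the optical axis (not along the pixel's ray), 0 where there is no reading), "camera_matrix" (3x3 intrinsics, pixels), "R" (3x3) and "t" (3): a world point X has camera coordinates R X + t; the wrist camera has in their place "T_tool_cam" (4x4, takes a point from camera to tool coordinates, whose origin is the TCP and whose axes are the tool frame's). Camera axes: x right, y down, z forward; pixel columns grow to the right and rows downward; lengths in m; the calibration is good to about 2 mm. A picture is of the moment at which its call begins: read the wrist's pose just before it.
- bot.job_done(): hands the job in, once; it reports no verdict.
The state is a dict: "time": time; "q": joint angles; "qd": joint speeds; "effort": joint torques, N m; "ee_pos": TCP position; "tool_rot": TCP orientation; "ft_force": force on the tool from outside, world axes, zero at the start; "moment": the same for the moment, N m; "width": opening from 0.0 (shut) to 1.0 (fully open).
Only numpy, scipy, OpenCV 4.12 (cv2) and the standard library are available. Lean on these libraries where they do the work, as an engineer would, in place of code of your own. Each camera call takes 0.05 s, during which the arm holds its last target.

## Working session

There is one attempt and no reset: what is moved stays moved. The work goes in short steps, Python scripts to look and compute and a tool call to move; the robot and the scene stay as the last step left them, time stands still between calls to the robot, and variables do not carry over. Pictures are saved under pics/ and viewed, and the job is handed in when it is done.

Besides the shell and the picture viewer there is one more tool, called after ">>>" as name(argument=value, ...) on one line, values as JSON. arm_command: Moves the arm, as the interface text tells. Its arguments: {"type":"object","properties":{"series":{"type":"array","items":{"type":"array"}},"squeeze":{"type":"number"}},"required":["series"]}

```bash
ls; mkdir -p pics; python3 - <<'E'
from rig import bot
import cv2,numpy as np
s=bot.read_state();print(s)
for n in ["top","side","wrist"]:
    c=bot.camera(n)
    cv2.imwrite(f"pics/{n}0.png",c["image"][:,:,::-1]); np.savez(f"/tmp/{n}0.npz",**c)
    print(n,c["camera_matrix"].tolist(),{k:np.round(c[k],3).tolist() for k in c if k in("R","t","T_tool_cam")})
E
```

```text
pics
{'time': 0.0, 'q': array([ 1.10703350e+00,  4.23818148e-01,  1.63072035e+00,  2.59105449e-06,
        1.08859287e+00, -1.90216284e-02]), 'qd': array([ 0.00067237, -0.00131057,  0.0002573 , -0.00025146,  0.00031439,
       -0.00070807]), 'effort': array([ 2.28366240e-03, -5.44634414e+01, -2.73668075e+01,  6.44754712e-02,
        2.26905226e-02, -1.26039499e-04]), 'ee_pos': array([0.26860999, 0.56367003, 0.20470397]), 'tool_rot': array([-1.38818753, -0.87469586,  0.87685806]), 'ft_force': array([-0.31712985, -0.26191726, -0.95714658]), 'moment': array([0.03334493, 0.0249842 , 0.02072332]), 'width': 1.000399094475014}
top [[586.6953248340069, 0.0, 313.96466755096316], [0.0, 586.6953248340069, 238.5292123711506], [0.0, 0.0, 1.0]] {'R': [[-0.024, -1.0, -0.019], [-0.999, 0.025, -0.032], [0.033, 0.018, -0.999]], 't': [0.086, 0.58, 1.196]}
side [[532.8910405169485, 0.0, 314.5143910822788], [0.0, 532.8910405169485, 243.7520032270378], [0.0, 0.0, 1.0]] {'R': [[0.987, -0.157, 0.024], [-0.058, -0.497, -0.866], [0.148, 0.853, -0.5]], 't': [-0.592, 0.129, 1.034]}
wrist [[339.48295832605174, 0.0, 317.94733632134654], [0.0, 339.48295832605174, 243.4288050568829], [0.0, 0.0, 1.0]] {'T_tool_cam': [[1.0, -0.0, 0.001, -0.0], [-0.001, -0.293, 0.956, -0.18], [-0.0, -0.956, -0.293, 0.079], [0.0, 0.0, 0.0, 1.0]]}
```

View pics/top0.png

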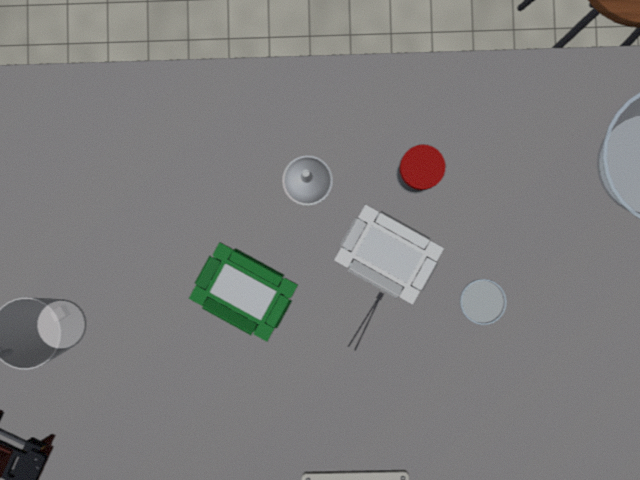

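View pics/side0.png

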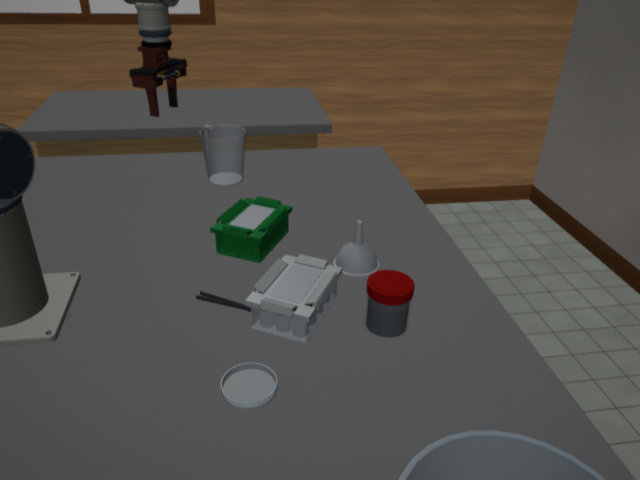

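```bash
python3 - <<'E'
from rig import bot
import numpy as np
from scipy.spatial.transform import Rotation as R
s=bot.read_state();print(R.from_rotvec(s['tool_rot']).as_matrix().round(3))
E
```

```text
[[ 0.43  -0.001 -0.903]
 [ 0.903 -0.001  0.43 ]
 [-0.001 -1.     0.   ]]
```

```bash
cat > h.py <<'E'
import numpy as np,cv2
def load(n): return dict(np.load(f"/tmp/{n}.npz"))
def ray(c,u,v,z):
    K,R,t=c["camera_matrix"],c["R"],c["t"]
    d=R.T@np.linalg.inv(K)@np.array([u,v,1.]); o=-R.T@t
    return o+d*(z-o[2])/d[2]
def proj(c,X):
    p=c["R"]@np.asarray(X,float)+c["t"]; p=c["camera_matrix"]@p; return p[:2]/p[2]
def cloud(c):
    K,R,t=c["camera_matrix"],c["R"],c["t"];d=c["depth"]
    v,u=np.mgrid[:480,:640]; P=np.stack([(u-K[0,2])/K[0,0]*d,(v-K[1,2])/K[1,1]*d,d],-1)
    return (P-t)@R
E
python3 - <<'E'
from h import *
c=load("top0");P=cloud(c)
im=c["image"][190:320,320:460,::-1]
cv2.imwrite("pics/topcrop.png",cv2.resize(im,None,fx=5,fy=5,interpolation=cv2.INTER_CUBIC)[:600])
s=load("side0");cv2.imwrite("pics/sidecrop.png",cv2.resize(s["image"][245:345,240:350,::-1],None,fx=6,fy=6,interpolation=cv2.INTER_CUBIC)[:600])
for nm,c,sl in(("top",c,(slice(195,315),slice(325,455))),):
    Q=P[sl].reshape(-1,3); m=(Q[:,2]>.055)&(Q[:,2]<.1); Q=Q[m]
    print(len(Q),np.percentile(Q[:,2],[1,10,50,90,99]).round(4))
    print(cv2.minAreaRect((Q[:,:2]*1000).astype(np.float32)))
    print(cv2.boxPoints(cv2.minAreaRect((Q[:,:2]*1000).astype(np.float32))).round(1).tolist())
for uv in [(389,254),(340,350),(380,296),(354,320)]:print(uv,P[uv[1],uv[0]].round(4))
E
```

```text
6114 [0.0638 0.067  0.0708 0.0773 0.0814]
((546.7275390625, -73.45651245117188), (185.36016845703125, 135.44033813476562), 59.043975830078125)
[[441.0, -118.0999984741211], [557.0999755859375, -187.8000030517578], [652.5, -28.799999237060547], [536.2999877929688, 40.900001525878906]]
(389, 254) [ 0.5464 -0.0745  0.0739]
(340, 350) [ 0.3516  0.0236 -0.0006]
(380, 296) [ 0.4612 -0.0608  0.0087]
(354, 320) [ 0.4129 -0.0066  0.0035]
```

View pics/topcrop.png

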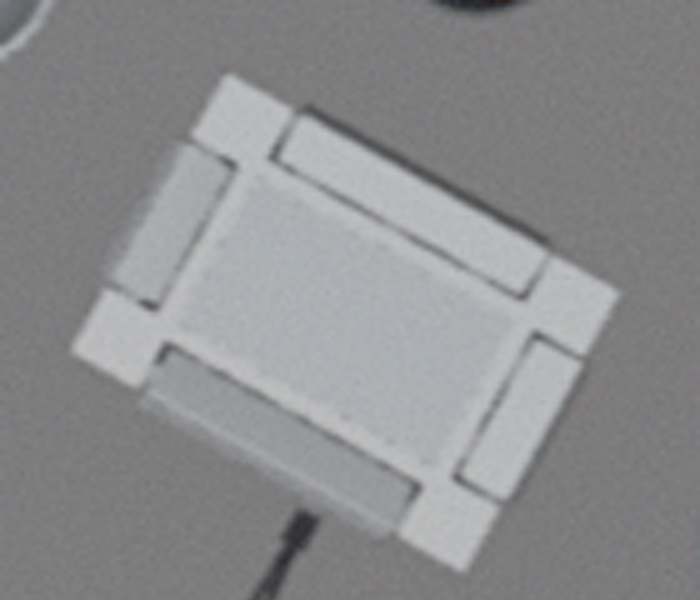

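View pics/sidecrop.png

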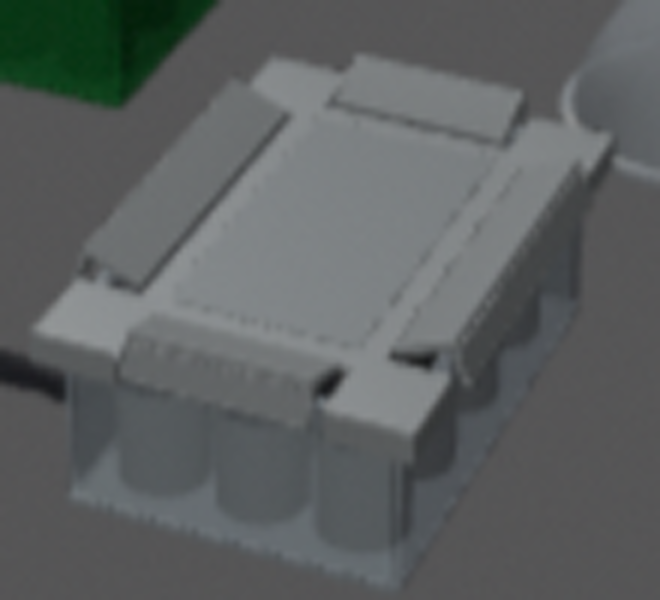

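```bash
cat >> h.py <<'E'
from scipy.optimize import least_squares
E
python3 - <<'E'
from h import *
c=load("top0");s=load("side0")
top=[(228,72),(620,292),(467,572),(73,348)]
top=[((a+.5)/5-.5+320,(b+.5)/5-.5+190) for a,b in top]
# lid corners in side crop: back-left (275,57)?, right(612,140), front-right(415,435), left(35,328)
side=[(272,57),(612,140),(415,437),(35,328)]
side=[((a+.5)/6-.5+240,(b+.5)/6-.5+245) for a,b in side]
for p in top: print(ray(c,*p,.071).round(4))
W=[ray(c,*p,.071) for p in top]
print([np.linalg.norm(W[i]-W[(i+1)%4]).round(4) for i in range(4)])
# correspondences: top 0 = left-far, 1=right-far,2=right-near,3=left-near ; side: left(35,328)=? 
L={'lf':(63,88),'rf':(63,-88),'rn':(-63,-88),'ln':(-63,88)}
T=dict(zip(['lf','rf','rn','ln'],top)); S=dict(zip(['ln','lf','rf','rn'],side))
def f(p,both=True,each=None):
    x,y,th,z=p;r=[]
    for k,(a,b) in L.items():
        X=[x+(a*np.cos(th)-b*np.sin(th))/1e3,y+(a*np.sin(th)+b*np.cos(th))/1e3,z]
        if each!='s': r+=list(proj(c,X)-T[k])
        if each!='t': r+=list(proj(s,X)-S[k])
    return r
for e in (None,'t','s'):
    o=least_squares(f,[.547,-.073,-.53,.07],kwargs=dict(each=e));print(e,o.x.round(4),np.round(o.fun,1))
E
```

```text
[ 0.6451 -0.0312  0.071 ]
[ 0.5555 -0.1809  0.071 ]
[ 0.4484 -0.1185  0.071 ]
[0.5389 0.032  0.071 ]
[np.float64(0.1745), np.float64(0.1239), np.float64(0.1755), np.float64(0.1236)]
None [ 0.5485 -0.0748 -0.5372  0.0696] [ 0.  -1.3 -0.  -0.5  0.7 -1.1 -0.6 -0.1 -0.3 -0.5 -1.7  0.8 -0.6 -0.3
 -0.7  0. ]
t [ 0.547  -0.0759 -0.5376  0.0597] [ 0.3 -0.1  0.3 -0.2 -0.5 -0.2 -0.1  0.4]
s [ 0.5514 -0.0642 -0.5393  0.0622] [ 0.2 -0.3 -0.1 -0.6 -0.2  0.5  0.2  0.4]
```

```bash
python3 - <<'E'
from h import *
from rig import bot
from scipy.spatial.transform import Rotation as R
c=load("top0");P=cloud(c)
Q=P[280:380,0:100].reshape(-1,3);Q=Q[(Q[:,2]>.02)&(Q[:,2]<.5)]
print("beaker",Q.min(0).round(3),Q.max(0).round(3), np.percentile(Q,[5,95],axis=0).round(3))
for n,sl in dict(green=P[240:345,185:300],funnel=P[150:210,280:335],jar=P[140:195,395:450],petri=P[275:330,455:510]).items():
    q=sl.reshape(-1,3);q=q[(q[:,2]>.008)];print(n,q.min(0).round(3),q.max(0).round(3))
th=-.537;o=np.array([.548,-.0747]);ex=np.array([np.cos(th),np.sin(th)]);ey=np.array([-ex[1],ex[0]])
s=bot.read_state();A=R.from_rotvec(s['tool_rot']).as_matrix()
print("turn needed deg",np.degrees(th+np.pi/2-np.arctan2(A[1,0],A[0,0])))
for n,p in dict(far=o+ex*.059,left=o+ey*.084,near=o-ex*.059,right=o-ey*.084).items():print(n,p.round(4))
p=o+ey*.084; print("tool delta to left", (A.T@(np.append(p,.2)-s['ee_pos'])).round(3))
E
```

```text
beaker [0.353 0.519 0.02 ] [0.484 0.663 0.161] [[0.361 0.538 0.029]
 [0.472 0.658 0.152]]
green [0.377 0.05  0.008] [0.578 0.32  1.215]
funnel [0.543 0.033 0.008] [0.754 0.131 1.215]
jar [ 0.543 -0.181  0.008] [0.771 0.05  1.215]
petri [ 0.4   -0.316  0.008] [0.543 0.05  1.215]
turn needed deg -5.282592261350068
far [ 0.5987 -0.1049]
left [ 0.591  -0.0025]
near [ 0.4973 -0.0445]
right [ 0.505  -0.1469]
tool delta to left [-0.373  0.005 -0.535]
```

>>> arm_command(series=[[[0, 5.28, 0], [-4, 0, -2.3], 0], [[0, 0, 0], [-4.3, 0, -2.5], 0], [[0, 0, 0], [-4.3, 0, -2.5], 0], [[0, 0, 0], [-4.3, 0, -2.5], 0], [[0, 0, 0], [-4.3, 0, -2.5], 0], [[0, 0, 0], [-4.3, 0, -2.5], 0], [[0, 0, 0], [-1.1, 0, -4.4], 0], [[0, 0, 0], [-1.1, 0, -4.4], 0], [[0, 0, 0], [-1.1, 0, -4.4], 0], [[0, 0, 0], [-1.1, 0, -4.4], 0]], squeeze=20)

```text
time: 1.15
ee_pos: [0.3956, 0.134, 0.2025]
tool_rot: [-1.415, -0.809, 0.811]
ft_force: [0.7, 1.6, -0.3]
width: 0.127
```

```bash
cat > st.py <<'E'
from h import *
from rig import bot
from scipy.spatial.transform import Rotation as R
th=-.537;o=np.array([.548,-.0747]);ex=np.array([np.cos(th),np.sin(th)]);ey=np.array([-ex[1],ex[0]])
def st():
    s=bot.read_state();A=R.from_rotvec(s['tool_rot']).as_matrix();p=s['ee_pos']
    print("t",round(s['time'],2),"p",p.round(4),"F",s['ft_force'].round(1),"w",round(s['width'],3));print("tilt: tool y",A[:,1].round(4),"yaw err deg",np.degrees(th+np.pi/2-np.arctan2(A[1,0],A[0,0])).round(2))
    print("tip in box frame mm",round(1e3*(p[:2]-o)@ex,1),round(1e3*(p[:2]-o)@ey,1),round(1e3*(p+.008*A[:,1])[2],1))
    for n,q in dict(far=o+ex*.059,left=o+ey*.084,near=o-ex*.059,right=o-ey*.084).items():
        print(n,"tool cm",(100*A.T@(np.append(q,.072+.008)-p)).round(2))
st()
E
python3 st.py
```

```text
t 1.15 p [0.3956 0.134  0.2025] F [ 0.7  1.6 -0.3] w 0.127
tilt: tool y [-9.e-04 -6.e-04 -1.e+00] yaw err deg -0.36
tip in box frame mm -237.7 101.3 194.5
far tool cm [-10.31  12.25 -29.61]
left tool cm [ -1.87  12.24 -23.76]
near tool cm [-10.23  12.25 -17.81]
right tool cm [-18.67  12.26 -23.66]
```

>>> arm_command(series=[[[0, -0.3, 0], [-0.4, 0, -4.6], 0], [[0, 0, 0], [-0.4, 0.5, -4.6], 0], [[0, 0, 0], [-0.4, 1, -4.6], 0], [[0, 0, 0], [-0.3, 2, -4], 0], [[0, 0, 0], [-0.3, 2, -3], 0], [[0, 0, 0], [-0.2, 1.5, -2], 0], [[0, 0, 0], [0, 1, -0.8], 0], [[0, 0, 0], [0, 0.5, 0], 0], [[0, 0, 0], [0, 0, 0], 0], [[0, 0, 0], [0, 0, 0], 0]])

```text
time: 2.15
ee_pos: [0.5988, -0.0136, 0.1141]
tool_rot: [-1.416, -0.809, 0.807]
ft_force: [-0.1, 1.1, 0.2]
width: 0.008
```

```bash
python3 st.py; python3 - <<'E'
from h import *
from rig import bot
for n in ["wrist","side"]:
    c=bot.camera(n);cv2.imwrite(f"pics/{n}1.png",c["image"][:,:,::-1]); np.savez(f"/tmp/{n}1.npz",**c)
c=load("side1");cv2.imwrite("pics/side1c.png",cv2.resize(c["image"][200:350,220:400,::-1],None,fx=4,fy=4,interpolation=cv2.INTER_CUBIC))
E
```

```text
t 2.15 p [ 0.5988 -0.0136  0.1141] F [-0.1  1.1  0.2] w 0.008
tilt: tool y [ 1.3e-03  2.0e-04 -1.0e+00] yaw err deg -0.24
tip in box frame mm 12.4 78.4 106.1
far tool cm [-7.87  3.4  -4.62]
left tool cm [0.56 3.41 1.24]
near tool cm [-7.82  3.39  7.18]
right tool cm [-16.24   3.39   1.31]
```

View pics/wrist1.png

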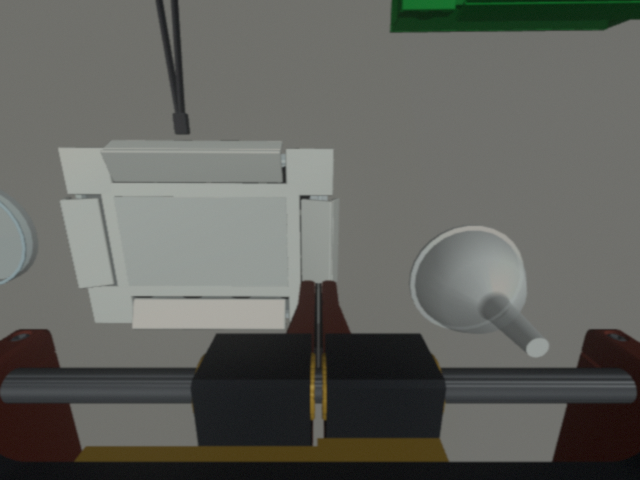

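View pics/side1c.png

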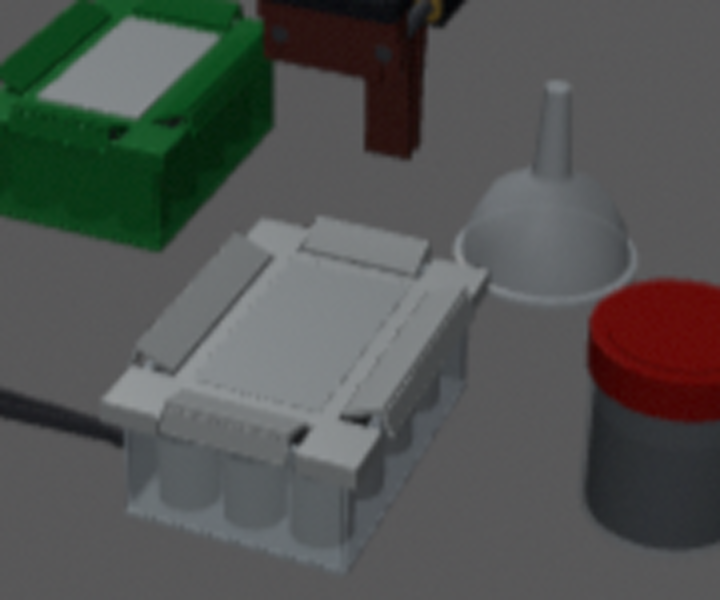

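```bash
python3 - <<'E'
from h import *
from rig import bot
from scipy.spatial.transform import Rotation as R
c=load("wrist1");s=bot.read_state();A=R.from_rotvec(s['tool_rot']).as_matrix();T=c["T_tool_cam"]
Rw=A@T[:3,:3];tw=A@T[:3,3]+s['ee_pos'];c["R"]=Rw.T;c["t"]=-Rw.T@tw
th=-.537;o=np.array([.548,-.0747])
for th,o in ((-.537,np.array([.548,-.0747])),):
  for a,b in ((-63,-88),(-63,88),(63,-88),(63,88)):
    X=[o[0]+(a*np.cos(th)-b*np.sin(th))/1e3,o[1]+(a*np.sin(th)+b*np.cos(th))/1e3,.0705];print((a,b),proj(c,X).round(1))
for p in ((61,148),(333,150),(93,327)): 
    X=ray(c,*p,.0705)[:2]-o; print(p,(1e3*X@np.array([np.cos(th),np.sin(th)])).round(1),(1e3*X@np.array([-np.sin(th),np.cos(th)])).round(1))
E
```

```text
(-63, -88) [ 54.2 143.9]
(-63, 88) [333.3 145.1]
(63, -88) [ 92.4 321.4]
(63, 88) [330.3 322. ]
(61, 148) -60.5 -84.3
(333, 150) -60.0 87.9
(93, 327) 67.7 -88.5
```

```bash
sed -i 's/^th=.*/th=-.537;o=np.array([.5495,-.0757]);ex=np.array([np.cos(th),np.sin(th)]);ey=np.array([-ex[1],ex[0]])/' st.py; python3 st.py
```

```text
t 2.25 p [ 0.599  -0.0136  0.1144] F [ 0.7 -1.2  1.1] w 0.005
tilt: tool y [ 2.e-03  1.e-04 -1.e+00] yaw err deg -0.25
tip in box frame mm 10.8 78.7 106.4
far tool cm [-7.89  3.44 -4.78]
left tool cm [0.53 3.44 1.08]
near tool cm [-7.84  3.42  7.02]
right tool cm [-16.27   3.42   1.16]
```

>>> arm_command(series=[[[0, 0, 0], [0.5, 0.3, 1.0], 0], [[0, 0, 0], [0, 0.5, 0.2], 0], [[0, 0, 0], [0, 0.5, 0], 0], [[0, 0, 0], [0, 0.5, 0], 0], [[0, 0, 0], [0, 0.5, 0], 0], [[0, 0, 0], [0, 0.4, 0], 0], [[0, 0, 0], [0, 0.3, 0], 0], [[0, 0, 0], [0, 0.3, 0], 0], [[0, 0, 0], [0, 0, 0], 0], [[0, 0, 0], [0, 0, 0], 0]])

```text
time: 3.25
ee_pos: [0.5904, -0.001, 0.08]
tool_rot: [-1.417, -0.813, 0.807]
ft_force: [0.1, 1.2, 0.1]
width: 0.006
```

```bash
python3 st.py
```

```text
t 3.25 p [ 0.5904 -0.001   0.08  ] F [0.1 1.2 0.1] w 0.006
tilt: tool y [ 3.9e-03  2.0e-04 -1.0e+00] yaw err deg -0.35
tip in box frame mm -3.1 85.1 72.0
far tool cm [-8.55  0.01 -6.15]
left tool cm [-0.11  0.   -0.3 ]
near tool cm [-8.48 -0.03  5.65]
right tool cm [-16.91  -0.03  -0.2 ]
```

>>> arm_command(series=[[[0, 0, 0], [0, 0.2, 0.3], 0], [[0, 0, 0], [0, 0.1, 0], 0], [[0, 0, 0], [0, 0.1, 0], 0], [[0, 0, 0], [0, -0.5, 0], 0], [[0, 0, 0], [0, -1, 0], 0], [[0, 0, 0], [0, -1, 0], 0], [[0, 0, 0], [0, -1, 0], 0], [[0, 0, 0], [-1, 0, -1], 0], [[0, 0, 0], [-1, 0, -1], 0], [[0, 0, 0], [-1.5, 0, -1.5], 0]])

```text
time: 4.25
ee_pos: [0.6017, -0.0486, 0.1164]
tool_rot: [-1.418, -0.818, 0.807]
ft_force: [-0.2, -0.2, 0.1]
width: 0.006
```

```bash
python3 st.py; python3 - <<'E'
from h import *
from rig import bot
for n in ["wrist","side"]:
    c=bot.camera(n);cv2.imwrite(f"pics/{n}2.png",c["image"][:,:,::-1]); np.savez(f"/tmp/{n}2.npz",**c)
c=load("side2");cv2.imwrite("pics/side2c.png",cv2.resize(c["image"][200:350,220:400,::-1],None,fx=4,fy=4,interpolation=cv2.INTER_CUBIC))
E
```

```text
t 4.25 p [ 0.6017 -0.0486  0.1164] F [-0.2 -0.2  0.1] w 0.006
tilt: tool y [ 0.0078  0.     -1.    ] yaw err deg -0.54
tip in box frame mm 31.0 50.0 108.4
far tool cm [-5.04  3.63 -2.73]
left tool cm [3.41 3.63 3.09]
near tool cm [-4.93  3.56  9.07]
right tool cm [-13.39   3.56   3.25]
```

View pics/side2c.png

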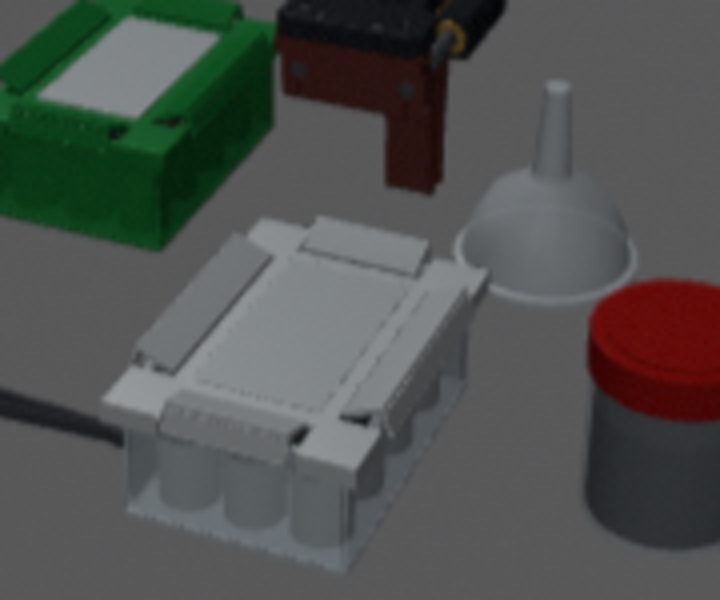

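View pics/wrist2.png

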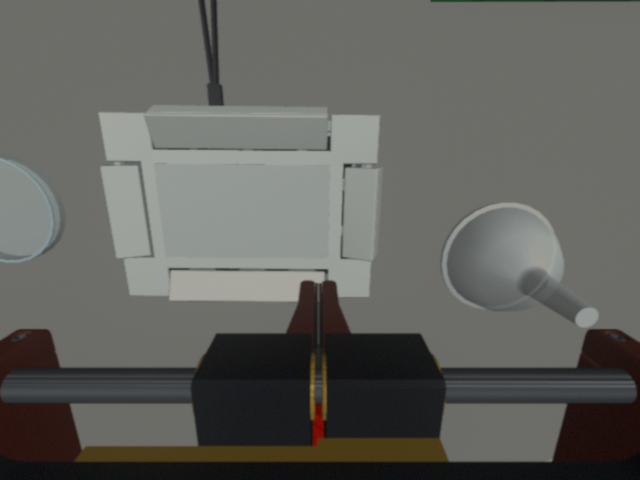

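```bash
python3 - <<'E'
from h import *
from rig import bot
from scipy.spatial.transform import Rotation as R
st=bot.read_state();print(st['ee_pos'],st['q'].round(3))
A=R.from_rotvec(st['tool_rot']).as_matrix();print(A.round(3))
s=load("side2");t=load("top0")
print("tip proj side",proj(s,st['ee_pos']+A[:,1]*.008), "observed ~ (324,247)")
P=cloud(s);print(P[244:249,318:328,:].reshape(5,10,3)[2].round(3))
c=bot.camera("top");np.savez("/tmp/top2.npz",**c);cv2.imwrite("pics/top2.png",c["image"][:,:,::-1])
E
```

```text
[ 0.60230021 -0.05054087  0.11618254] [-0.104  0.502  1.743  0.     0.889 -1.144]
[[ 0.506  0.008 -0.862]
 [ 0.862 -0.001  0.506]
 [ 0.004 -1.    -0.008]]
tip proj side [321.43071242 257.30568602] observed ~ (324,247)
[[ 0.594 -0.056  0.137]
 [ 0.596 -0.057  0.137]
 [ 0.597 -0.058  0.138]
 [ 0.599 -0.057  0.138]
 [ 0.601 -0.06   0.139]
 [ 0.603 -0.06   0.139]
 [ 0.604 -0.062  0.14 ]
 [ 0.606 -0.064  0.141]
 [ 0.608 -0.064  0.141]
 [ 0.609 -0.065  0.141]]
```

View pics/top2.png

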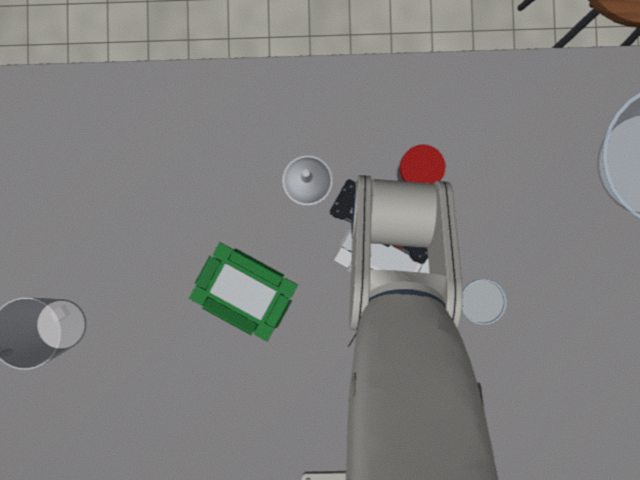

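```bash
python3 - <<'E'
from h import *
s=load("side2");P=cloud(s);im=s["image"].astype(int)
m=(im[:,:,0]>1.6*im[:,:,1])&(im[:,:,0]>30);m[:,:290]=0;m[:,340:]=0;m[252:]=0;m[:215]=0
for v in range(222,252):
    u=np.where(m[v])[0]
    if len(u):print(v,u.min(),u.max(),np.median(P[v,u],axis=0).round(4),im[v,u.mean().astype(int)])
w=load("wrist2");print(w["depth"][275:330:5,300:340:4].round(3))
E
```

```text
222 291 330 [ 0.5614 -0.1167  0.222 ] [42 19 17]
223 293 330 [ 0.5631 -0.1191  0.2211] [41 19 18]
224 298 329 [ 0.5682 -0.1225  0.2208] [42 19 16]
225 303 330 [ 0.5746 -0.1252  0.22  ] [42 20 18]
226 308 329 [ 0.5788 -0.1278  0.2192] [42 19 16]
227 313 330 [ 0.5833 -0.1292  0.2178] [40 16 15]
228 316 329 [ 0.5855 -0.1322  0.2172] [42 19 17]
229 317 329 [ 0.592  -0.065   0.1776] [39 16 15]
230 317 329 [ 0.6003 -0.062   0.1744] [40 20 17]
231 317 329 [ 0.6006 -0.0608  0.1718] [40 19 15]
232 317 329 [ 0.6003 -0.0607  0.1694] [40 19 15]
233 317 329 [ 0.6005 -0.0608  0.1673] [39 18 15]
234 317 329 [ 0.6008 -0.0602  0.1648] [40 18 15]
235 317 329 [ 0.6007 -0.0593  0.1623] [39 17 14]
236 317 329 [ 0.6012 -0.0585  0.1597] [40 19 17]
237 317 329 [ 0.6013 -0.0585  0.1575] [40 18 14]
238 317 329 [ 0.6016 -0.0571  0.1548] [40 19 16]
239 317 329 [ 0.6013 -0.0588  0.1535] [40 20 16]
240 317 329 [ 0.6017 -0.0576  0.1506] [40 18 16]
241 317 329 [ 0.6015 -0.0591  0.1494] [41 20 16]
242 317 329 [ 0.6017 -0.0581  0.1469] [40 18 15]
243 317 329 [ 0.6019 -0.0585  0.1448] [40 17 14]
244 317 329 [ 0.6021 -
[... 167 characters left out ...]
22 20]
[[0.24  0.241 0.24  0.24  0.24  0.239 0.242 0.244 0.244 0.243]
 [0.241 0.241 0.176 0.24  0.242 0.241 0.254 0.176 0.245 0.245]
 [0.169 0.17  0.17  0.17  0.173 0.175 0.171 0.169 0.169 0.247]
 [0.164 0.163 0.164 0.164 0.169 0.167 0.164 0.165 0.164 0.163]
 [0.159 0.158 0.157 0.16  0.161 0.162 0.159 0.158 0.16  0.159]
 [0.154 0.153 0.152 0.154 0.156 0.156 0.154 0.155 0.153 0.154]
 [0.148 0.148 0.149 0.148 0.153 0.152 0.149 0.149 0.15  0.149]
 [0.145 0.146 0.144 0.145 0.147 0.147 0.144 0.145 0.144 0.145]
 [0.141 0.141 0.14  0.14  0.144 0.145 0.141 0.14  0.141 0.141]
 [0.136 0.136 0.137 0.136 0.14  0.138 0.137 0.137 0.136 0.138]
 [0.133 0.132 0.132 0.133 0.136 0.136 0.132 0.133 0.133 0.132]]
```

```bash
python3 - <<'E'
from h import *
w=load("wrist2");cv2.imwrite("pics/wc.png",cv2.resize(w["image"][260:380,240:400,::-1],None,fx=5,fy=5,interpolation=cv2.INTER_CUBIC))
s=load("side2");cv2.imwrite("pics/sc.png",cv2.resize(s["image"][190:265,280:380,::-1],None,fx=8,fy=8,interpolation=cv2.INTER_CUBIC))
E
```

```text
(no output)
```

View pics/sc.png

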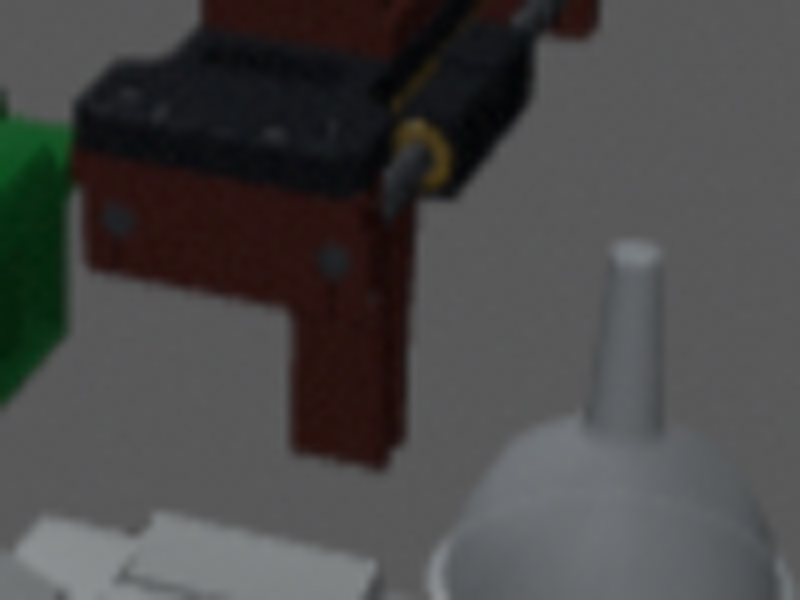

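View pics/wc.png

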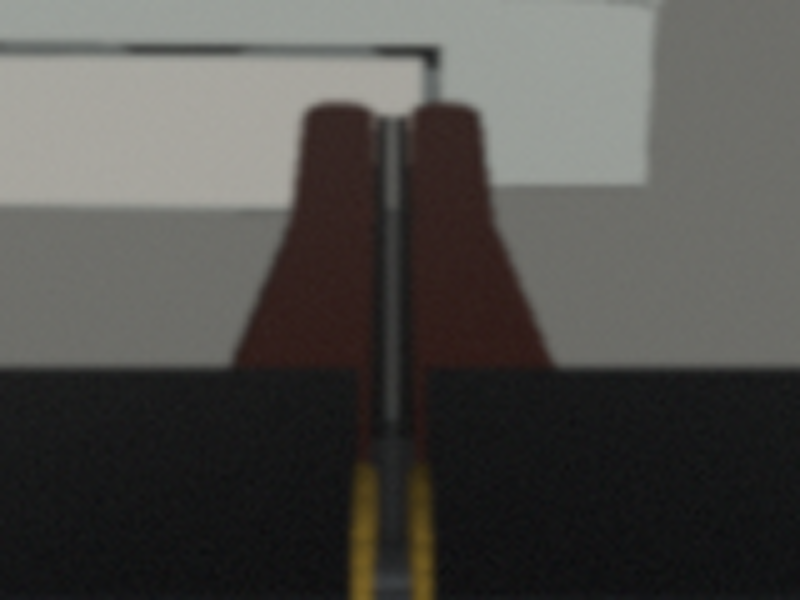

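```bash
python3 - <<'E'
from h import *
for n in ("wrist0","wrist1","wrist2"):
    w=load(n);K=w["camera_matrix"];T=w["T_tool_cam"];d=w["depth"];v,u=np.mgrid[:480,:640]
    P=np.stack([(u-K[0,2])/K[0,0]*d,(v-K[1,2])/K[1,1]*d,d],-1)@T[:3,:3].T+T[:3,3]
    im=w["image"].astype(int);m=(im[:,:,0]>1.5*im[:,:,1])&(im[:,:,0]>25)&(d>0)&(abs(P[:,:,2])<.03)&(P[:,:,1]<.02)&(abs(P[:,:,0])<.07)&(P[:,:,1]>-.1)
    q=P[m];print(n,m.sum(),np.percentile(q[:,1],[50,90,98,99.5,100]).round(4));
    q=q[q[:,1]>np.percentile(q[:,1],90)];print(np.percentile(q,[2,50,98],axis=0).round(4))
E
```

```text
wrist0 5689 [-0.0786 -0.0466 -0.0283 -0.0227 -0.0189]
[[-0.0518 -0.0462  0.0081]
 [-0.0464 -0.0369  0.0095]
 [ 0.0512 -0.0209  0.0101]]
wrist1 1123 [-0.0582 -0.0422 -0.0328 -0.0236 -0.0206]
[[-0.0068 -0.0422  0.0085]
 [ 0.0049 -0.0377  0.0095]
 [ 0.008  -0.0226  0.0099]]
wrist2 1071 [-0.0599 -0.049  -0.0411 -0.0365 -0.0284]
[[-0.0082 -0.0487  0.0088]
 [ 0.0039 -0.0454  0.0094]
 [ 0.0081 -0.033   0.0101]]
```

View pics/wrist0.png

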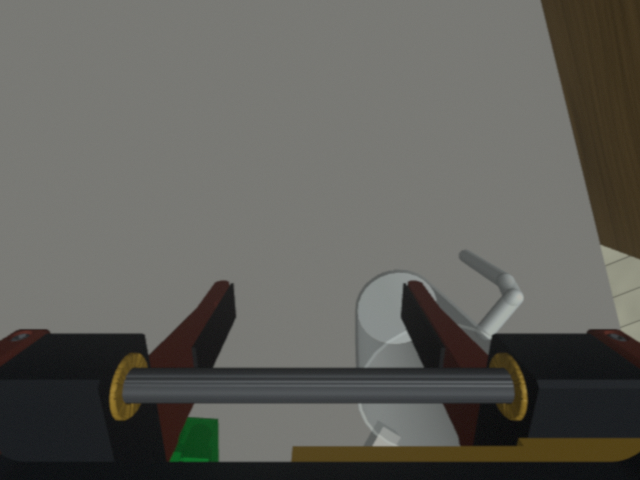

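```bash
python3 - <<'E'
from h import *
w=load("wrist2");K=w["camera_matrix"];T=w["T_tool_cam"];d=w["depth"];v,u=np.mgrid[:480,:640]
P=np.stack([(u-K[0,2])/K[0,0]*d,(v-K[1,2])/K[1,1]*d,d],-1)@T[:3,:3].T+T[:3,3]
for vv,uu in ((340,615),(345,30),(380,600),(380,480),(350,380),(400,400),(340,590),(425,590),(455,560)): print((uu,vv),P[vv,uu].round(4))
m=(P[:,:,1]<-.04)&(d>0); q=P[m]
for x0 in np.arange(-.1,.1,.02):
    r=q[(q[:,0]>=x0)&(q[:,0]<x0+.02)]
    if len(r): print(x0.round(2),"ymax",np.percentile(r[:,1],99).round(3),"z",r[:,2].min().round(3),r[:,2].max().round(3))
th=-.537;o=np.array([.5495,-.0757]);ex=np.array([np.cos(th),np.sin(th)]);ey=np.array([-ex[1],ex[0]])
t=load("top0");C=cloud(t)
for n,p,z in (("funnelspout",(306,174),.108),("funnelbase",(307,181),.01),("jarcap",(422,167),.104),("petri",(483,302),.015)):
    X=ray(t,*p,z)[:2];print(n,X.round(3),"box",(1e3*(X-o)@ex).round(),(1e3*(X-o)@ey).round(), "cloud",C[p[1],p[0]].round(3))
E
```

```text
(615, 340) [ 0.0746 -0.1051  0.0307]
(30, 345) [-0.0738 -0.1041  0.0287]
(600, 380) [ 0.0647 -0.1141  0.026 ]
(480, 380) [ 0.0374 -0.1135  0.0256]
(380, 350) [ 0.0144 -0.1109  0.0318]
(400, 400) [ 0.0168 -0.1219  0.0274]
(590, 340) [ 0.0722 -0.1008  0.028 ]
(590, 425) [ 0.0728 -0.1069  0.0058]
(560, 455) [ 0.0728 -0.1004 -0.012 ]
-0.1 ymax -0.099 z 0.03 0.031
-0.08 ymax -0.098 z -0.014 0.032
-0.06 ymax -0.11 z 0.015 0.028
-0.04 ymax -0.105 z 0.014 0.033
-0.02 ymax -0.044 z -0.012 0.033
0.0 ymax -0.047 z -0.012 0.033
0.02 ymax -0.105 z 0.015 0.033
0.04 ymax -0.11 z 0.019 0.028
0.06 ymax -0.098 z -0.017 0.032
0.08 ymax -0.098 z 0.03 0.031
funnelspout [0.702 0.082] box 50.0 213.0 cloud [0.701 0.082 0.112]
funnelbase [0.701 0.083] box 49.0 214.0 cloud [0.694 0.082 0.061]
jarcap [ 0.71  -0.138] box 170.0 28.0 cloud [ 0.71  -0.138  0.103]
petri [ 0.445 -0.268] box 9.0 -219.0 cloud [ 0.443 -0.272  0.   ]
```

>>> arm_command(series=[[[0.4, 0.5, 0.2], [-2.5, 0, -1.4], 0], [[0, 0, 0], [-2.3, 0, -1.2], 0], [[0, 0, 0], [-0.5, 1.5, -0.2], 0], [[0, 0, 0], [0, 1.5, 0], 0], [[0, 0, 0], [0, 1, 0], 0], [[0, 0, 0], [0, 0.5, 0], 0], [[0, 0, 0], [0, 0, 0], 0], [[0, 0, 0], [0, 0, 0], 0], [[0, 0, 0], [0, 0, 0], 0], [[0, 0, 0], [0, 0, 0], 0]])

```text
time: 5.4
ee_pos: [0.5961, -0.1061, 0.0642]
tool_rot: [-1.41, -0.801, 0.807]
ft_force: [-0.2, -0.5, 0.3]
width: 0.006
```

```bash
sed -i 's/p+.008\*A/p-.019*A/; s/.072+.008/.072-.019/' st.py; python3 st.py; python3 - <<'E'
from h import *
from rig import bot
c=bot.camera("side");np.savez("/tmp/side3.npz",**c);cv2.imwrite("pics/side3c.png",cv2.resize(c["image"][200:350,220:400,::-1],None,fx=4,fy=4,interpolation=cv2.INTER_CUBIC))
E
```

```text
t 5.4 p [ 0.5961 -0.1061  0.0642] F [-0.2 -0.5  0.3] w 0.006
tilt: tool y [-0.0067  0.0034 -1.    ] yaw err deg 0.04
tip in box frame mm 55.6 -2.3 83.2
far tool cm [ 0.23  1.12 -0.35]
left tool cm [8.63 1.16 5.55]
near tool cm [ 0.22  1.21 11.45]
right tool cm [-8.17  1.17  5.54]
```

View pics/side3c.png

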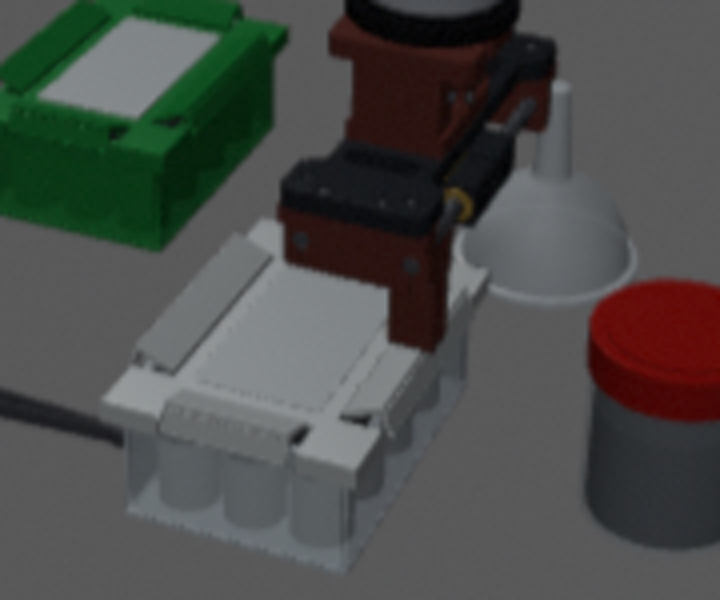

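>>> arm_command(series=[[[0, 0, 0], [0.2, 0.2, -0.2], 0], [[0, 0, 0], [0, 0.3, 0], 0], [[0, 0, 0], [0, 0.3, 0], 0], [[0, 0, 0], [0, 0.3, 0], 0], [[0, 0, 0], [0, 0.2, 0], 0], [[0, 0, 0], [0, 0, 0], 0], [[0, 0, 0], [0, 0, 0], 0], [[0, 0, 0], [0, 0, 0], 0], [[0, 0, 0], [0, 0, 0], 0], [[0, 0, 0], [0, 0, 0], 0]])

```text
time: 6.45
ee_pos: [0.6017, -0.1063, 0.054]
tool_rot: [-1.415, -0.804, 0.804]
ft_force: [-0.0, -0.3, 3.0]
width: 0.008
```

```bash
python3 st.py
```

```text
t 6.45 p [ 0.6017 -0.1063  0.054 ] F [-0.  -0.3  3. ] w 0.008
tilt: tool y [-9.0e-04  1.9e-03 -1.0e+00] yaw err deg 0.06
tip in box frame mm 60.5 0.4 73.0
far tool cm [-0.04  0.1   0.15]
left tool cm [8.36 0.12 6.06]
near tool cm [-0.05  0.12 11.95]
right tool cm [-8.44  0.1   6.04]
```

>>> arm_command(series=[[[0, 0, 0], [0, 0.2, 0], 0], [[0, 0, 0], [0, 0.2, 0], 0], [[0, 0, 0], [0, 0.2, 0], 0], [[0, 0, 0], [0, 0.1, 0], 0], [[0, 0, 0], [0, 0, 0], 0], [[0, 0, 0], [0, 0, 0], 0], [[0, 0, 0], [0, 0, 0], 0], [[0, 0, 0], [0, 0, 0], 0], [[0, 0, 0], [0, 0, 0], 0], [[0, 0, 0], [0, 0, 0], 0]])

```text
time: 7.45
ee_pos: [0.602, -0.1065, 0.054]
tool_rot: [-1.415, -0.804, 0.804]
ft_force: [-0.9, 0.1, 4.0]
width: 0.004
```

```bash
python3 st.py
```

```text
t 7.45 p [ 0.602  -0.1065  0.054 ] F [-0.9  0.1  4. ] w 0.004
tilt: tool y [-6.0e-04  1.7e-03 -1.0e+00] yaw err deg 0.06
tip in box frame mm 60.9 0.3 73.0
far tool cm [-0.03  0.1   0.19]
left tool cm [8.36 0.12 6.09]
near tool cm [-0.05  0.12 11.99]
right tool cm [-8.44  0.1   6.08]
```

>>> arm_command(series=[[[0, 0, 0], [0, -1, 0], 0], [[0, 0, 0], [0, -1.5, 0], 0], [[0, 0, 0], [0, -1, 0], 0], [[0, 0, 0], [2.8, 0, 2], 0], [[0, 0, 0], [3, 0, 2.1], 0], [[0, 0, 0], [2.5, 0, 1.8], 0], [[0, 0, 0], [0.3, 0, 0.2], 0], [[0, 0, 0], [0, 0, 0], 0], [[0, 0, 0], [0, 0, 0], 0], [[0, 0, 0], [0, 0, 0], 0]])

```text
time: 8.45
ee_pos: [0.5971, -0.0013, 0.0977]
tool_rot: [-1.421, -0.809, 0.797]
ft_force: [-0.4, 0.4, 0.2]
width: 0.007
```

```bash
cat > look.py <<'E'
import sys
from h import *
from rig import bot
k=sys.argv[1]
c=bot.camera("side");np.savez(f"/tmp/side{k}.npz",**c);a=cv2.resize(c["image"][230:340,220:350,::-1],None,fx=6,fy=5.4,interpolation=cv2.INTER_CUBIC)
cv2.imwrite(f"pics/side{k}c.png",a)
w=bot.camera("wrist");np.savez(f"/tmp/wrist{k}.npz",**w);cv2.imwrite(f"pics/wrist{k}.png",w["image"][:,:,::-1])
E
python3 st.py; python3 look.py 4
```

```text
t 8.45 p [ 0.5971 -0.0013  0.0977] F [-0.4  0.4  0.2] w 0.007
tilt: tool y [ 8.1e-03  6.0e-04 -1.0e+00] yaw err deg 0.21
tip in box frame mm 2.8 88.3 116.7
far tool cm [-8.83  4.47 -5.62]
left tool cm [-0.45  4.47  0.31]
near tool cm [-8.87  4.39  6.18]
right tool cm [-17.25   4.39   0.25]
```

View pics/side4c.png

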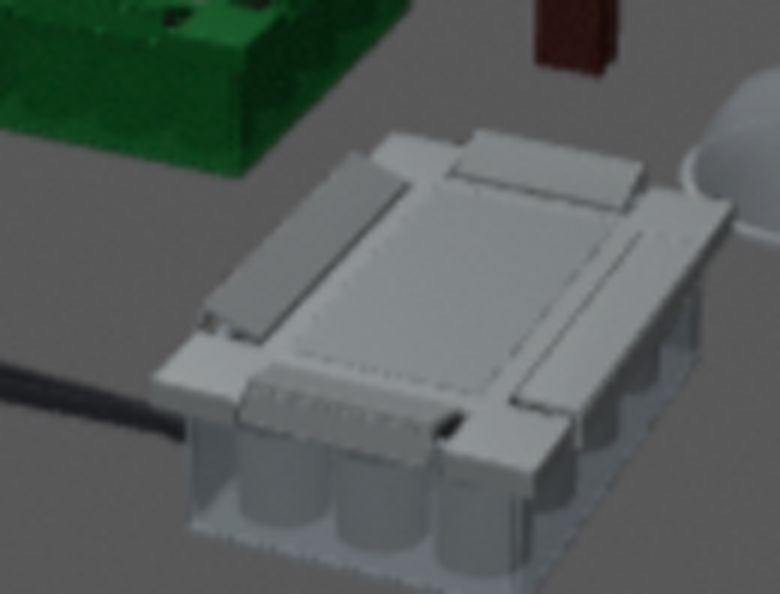

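View pics/wrist4.png

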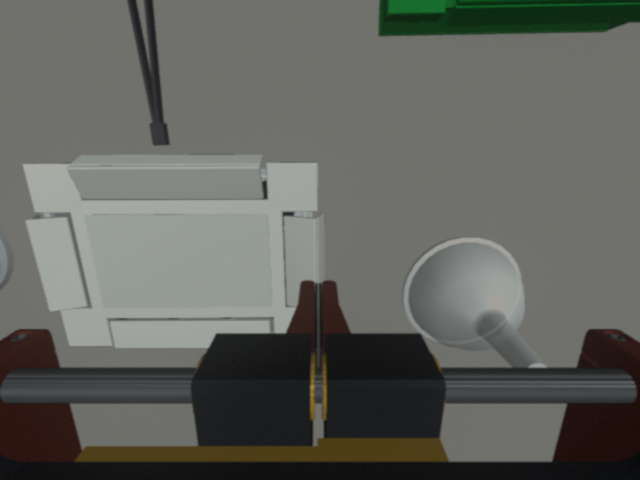

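>>> arm_command(series=[[[0.2, 0.2, 0.1], [-0.4, 1, 0.3], 0], [[0, 0, 0], [0, 1.2, 0], 0], [[0, 0, 0], [0, 0.8, 0], 0], [[0, 0, 0], [0, 0.4, 0], 0], [[0, 0, 0], [0, 0.3, 0], 0], [[0, 0, 0], [0, 0.3, 0], 0], [[0, 0, 0], [0, 0.3, 0], 0], [[0, 0, 0], [0, 0.2, 0], 0], [[0, 0, 0], [0, 0.2, 0], 0], [[0, 0, 0], [0, 0, 0], 0]])

```text
time: 9.55
ee_pos: [0.5933, -0.0039, 0.0545]
tool_rot: [-1.42, -0.801, 0.793]
ft_force: [-0.9, 0.7, 0.0]
width: 0.004
```

```bash
python3 st.py
```

```text
t 9.55 p [ 0.5933 -0.0039  0.0545] F [-0.9  0.7  0. ] w 0.004
tilt: tool y [ 0.0041  0.0023 -1.    ] yaw err deg 0.6
tip in box frame mm 0.9 84.1 73.5
far tool cm [-8.35  0.13 -5.9 ]
left tool cm [-0.01  0.15  0.09]
near tool cm [-8.47  0.1   5.9 ]
right tool cm [-16.81   0.08  -0.08]
```

>>> arm_command(series=[[[0, 0, 0], [0, 0.2, 0], 0], [[0, 0, 0], [0, 0.3, 0], 0], [[0, 0, 0], [0, 0.2, 0], 0], [[0, 0, 0], [0, -1, 0], 0], [[0, 0, 0], [0, -1.5, 0], 0], [[0, 0, 0], [0, -1, 0], 0], [[0, -0.6, 0], [-2.8, 0, 2], 0], [[0, 0, 0], [-3, 0, 2.1], 0], [[0, 0, 0], [-2.5, 0, 1.8], 0], [[0, 0, 0], [-0.2, 0, 0.1], 0]])

```text
time: 10.55
ee_pos: [0.4975, -0.047, 0.0909]
tool_rot: [-1.418, -0.814, 0.802]
ft_force: [0.5, 0.6, 0.7]
width: 0.006
```

```bash
python3 st.py; python3 look.py 5
```

```text
t 10.55 p [ 0.4975 -0.047   0.0909] F [0.5 0.6 0.7] w 0.006
tilt: tool y [ 0.0076  0.0014 -1.    ] yaw err deg -0.17
tip in box frame mm -59.4 -1.9 109.9
far tool cm [  0.14   3.86 -11.82]
left tool cm [ 8.56  3.86 -5.94]
near tool cm [ 0.17  3.79 -0.02]
right tool cm [-8.24  3.78 -5.89]
```

View pics/side5c.png

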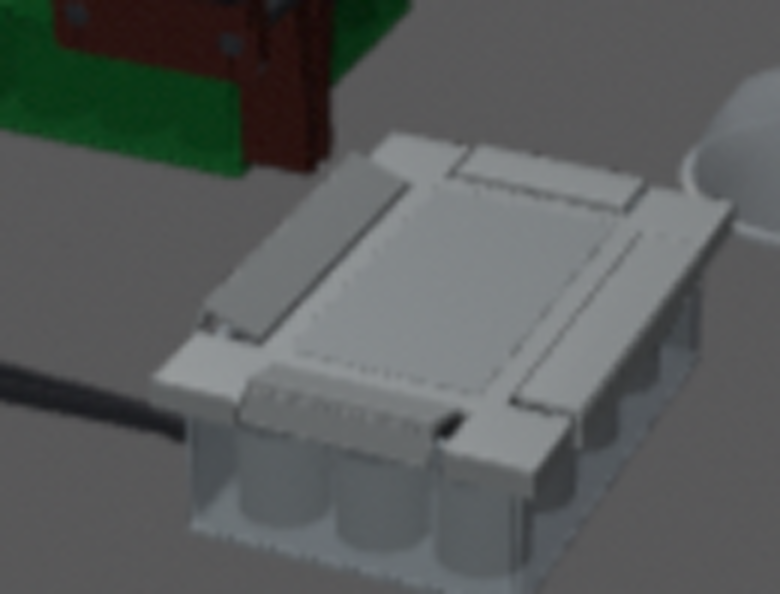

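View pics/wrist5.png

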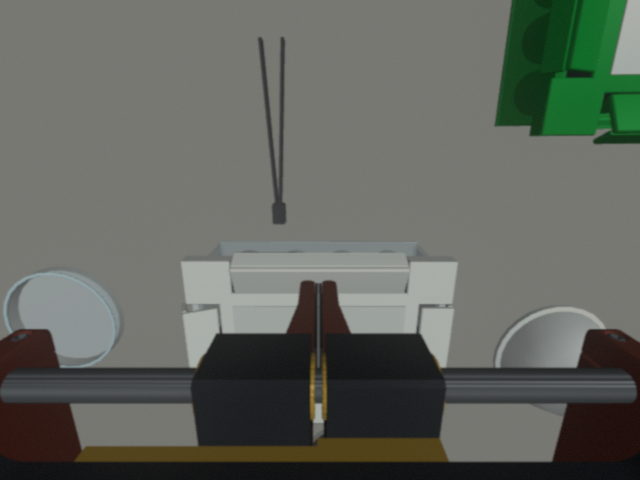

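>>> arm_command(series=[[[0.2, 0, 0.1], [0.1, 1, 0], 0], [[0, 0, 0], [0, 1, 0], 0], [[0, 0, 0], [0, 0.4, 0], 0], [[0, 0, 0], [0, 0.3, 0], 0], [[0, 0, 0], [0, 0.3, 0], 0], [[0, 0, 0], [0, 0.3, 0], 0], [[0, 0, 0], [0, 0.3, 0], 0], [[0, 0, 0], [0, 0.2, 0], 0], [[0, 0, 0], [0, 0.2, 0], 0], [[0, 0, 0], [0, 0.2, 0], 0]])

```text
time: 11.65
ee_pos: [0.5059, -0.044, 0.0537]
tool_rot: [-1.417, -0.816, 0.805]
ft_force: [-8.4, 0.3, 27.9]
width: 0.004
```

```bash
python3 st.py
```

```text
t 11.65 p [ 0.5059 -0.044   0.0537] F [-8.4  0.3 27.9] w 0.004
tilt: tool y [ 0.007   0.0015 -1.    ] yaw err deg -0.35
tip in box frame mm -53.7 4.9 72.7
far tool cm [ -0.56   0.13 -11.27]
left tool cm [ 7.88  0.14 -5.42]
near tool cm [-0.49  0.07  0.53]
right tool cm [-8.92  0.06 -5.32]
```

>>> arm_command(series=[[[0, 0, 0], [0, -0.5, 0], 0], [[0, 0, 0], [0, -1.5, 0], 0], [[0, 0, 0], [0, -1.5, 0], 0], [[0, 0.3, 0], [-2.8, 0, -1.8], 0], [[0, 0, 0], [-3, 0, -1.8], 0], [[0, 0, 0], [-2.7, 0, -1.5], 0], [[0, 0, 0], [-0.7, 0, -0.2], 0], [[0, 0, 0], [0, 0, 0], 0], [[0, 0, 0], [0, 0, 0], 0], [[0, 0, 0], [0, 0, 0], 0]])

```text
time: 12.65
ee_pos: [0.5071, -0.1517, 0.0906]
tool_rot: [-1.421, -0.818, 0.8]
ft_force: [0.1, 0.6, 0.2]
width: 0.006
```

```bash
python3 st.py; python3 look.py 6
```

```text
t 12.65 p [ 0.5071 -0.1517  0.0906] F [0.1 0.6 0.2] w 0.006
tilt: tool y [ 1.220e-02  5.000e-04 -9.999e-01] yaw err deg -0.21
tip in box frame mm 2.4 -87.0 109.6
far tool cm [ 8.66  3.88 -5.65]
left tool cm [17.08  3.87  0.22]
near tool cm [8.7  3.75 6.15]
right tool cm [0.28 3.76 0.28]
```

View pics/side6c.png

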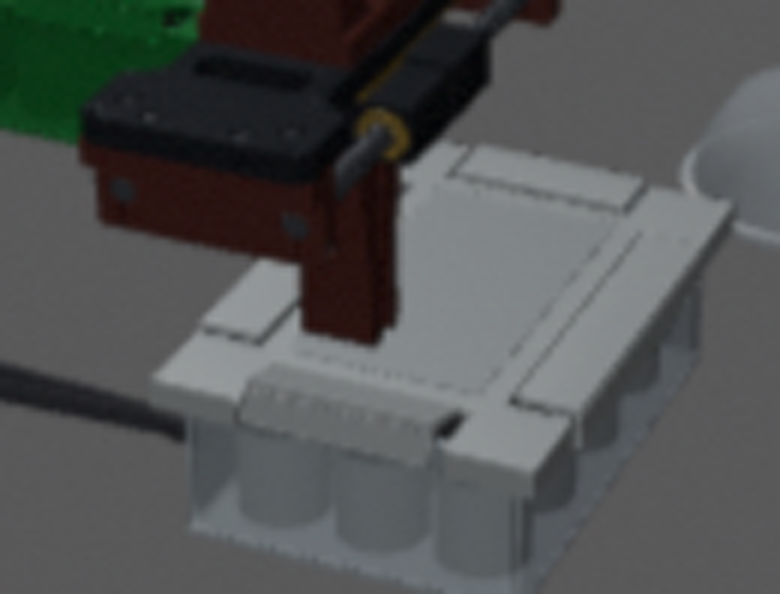

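View pics/wrist6.png

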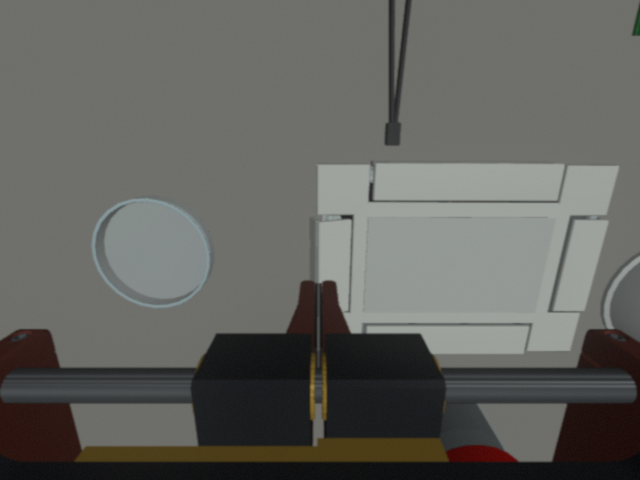

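>>> arm_command(series=[[[0.3, 0.2, 0.2], [0.2, 0.8, 0.2], 0], [[0, 0, 0], [0, 1, 0], 0], [[0, 0, 0], [0, 0.4, 0], 0], [[0, 0, 0], [0, 0.3, 0], 0], [[0, 0, 0], [0, 0.3, 0], 0], [[0, 0, 0], [0, 0.3, 0], 0], [[0, 0, 0], [0, 0.3, 0], 0], [[0, 0, 0], [0, 0.2, 0], 0], [[0, 0, 0], [0, 0.2, 0], 0], [[0, 0, 0], [0, 0.1, 0], 0]])

```text
time: 13.75
ee_pos: [0.5062, -0.1479, 0.0539]
tool_rot: [-1.418, -0.81, 0.806]
ft_force: [-3.8, 1.4, 8.8]
width: 0.006
```

```bash
python3 st.py
```

```text
t 13.75 p [ 0.5062 -0.1479  0.0539] F [-3.8  1.4  8.8] w 0.006
tilt: tool y [ 3.4e-03 -7.0e-04 -1.0e+00] yaw err deg -0.2
tip in box frame mm -0.3 -84.2 72.9
far tool cm [ 8.4   0.12 -5.96]
left tool cm [16.82  0.11 -0.08]
near tool cm [8.44 0.09 5.84]
right tool cm [ 0.02  0.09 -0.03]
```

>>> arm_command(series=[[[0, 0, 0], [0, 0.2, 0], 0], [[0, 0, 0], [0, 0.2, 0], 0], [[0, 0, 0], [0, -0.5, 0], 0], [[0, 0, 0], [0, -1.5, 0], 0], [[0, 0, 0], [0, -3, 0], 0], [[0, 0, 0], [0, -4, 0], 0], [[0, 0, 0], [0, -4, 0], 0], [[0, 0, 0], [0, -2, 3], 0], [[0, 0, 0], [0, 0, 4], 0], [[0, 0, 0], [0, 0, 4], 0]])

```text
time: 14.75
ee_pos: [0.4138, -0.0923, 0.2097]
tool_rot: [-1.422, -0.813, 0.798]
ft_force: [-0.7, 0.9, -0.8]
width: 0.006
```

>>> arm_command(series=[[[0, 0, 0], [0, 0, 2], 0], [[0, 0, 0], [0, 0, 2], 0], [[0, 0, 0], [2, 0, 0], 0], [[0, 0, 0], [4, 0, 0], 0], [[0, 0, 0], [4.5, 0, 0], 0], [[0, 0, 0], [4.5, 0, 0], 0], [[0, 0, 0], [4, 0, 0], 0], [[0, 0, 0], [3, 0, 0], 0], [[0, 0, 0], [0, 0, 0], 0], [[0, 0, 0], [0, 0, 0], 0]])

```text
time: 15.75
ee_pos: [0.4899, 0.1284, 0.2106]
tool_rot: [-1.423, -0.815, 0.794]
ft_force: [-0.2, -0.3, -0.1]
width: 0.008
```

```bash
python3 st.py; python3 look.py 7; python3 - <<'E'
from h import *
from rig import bot
c=bot.camera("top");np.savez("/tmp/top7.npz",**c);cv2.imwrite("pics/top7.png",c["image"][:,:,::-1])
E
```

```text
t 15.75 p [0.4899 0.1284 0.2106] F [-0.2 -0.3 -0.1] w 0.008
tilt: tool y [ 0.0139  0.0016 -0.9999] yaw err deg 0.13
tip in box frame mm -155.7 144.9 229.6
far tool cm [-14.57  15.87 -21.32]
left tool cm [ -6.18  15.88 -15.4 ]
near tool cm [-14.6   15.74  -9.53]
right tool cm [-22.98  15.74 -15.44]
```

View pics/side7c.png

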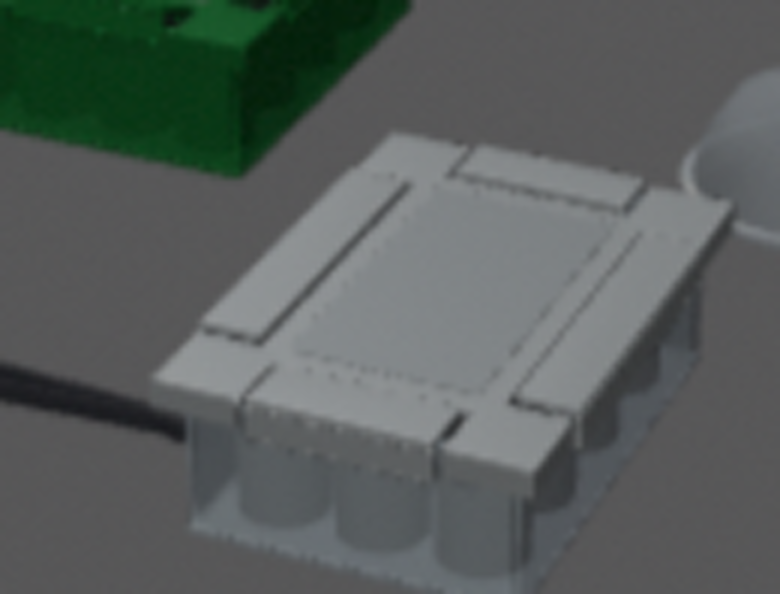

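View pics/wrist7.png

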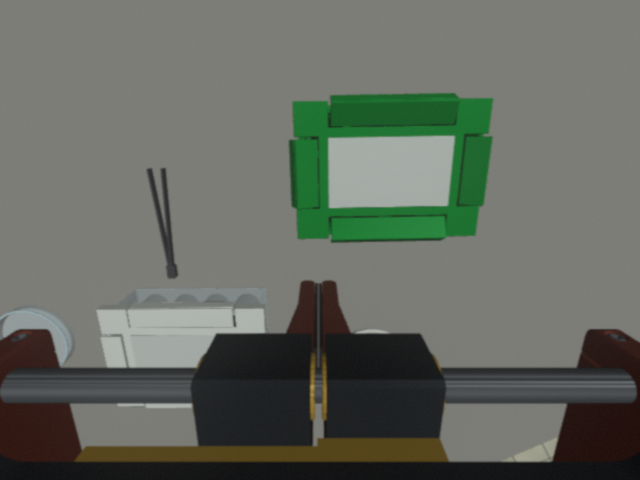

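View pics/top7.png

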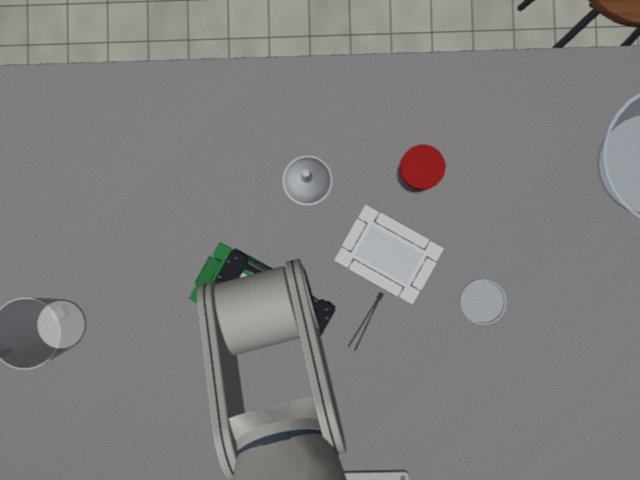

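```bash
python3 - <<'E'
from h import *
from rig import bot
th=-.537;o=np.array([.548,-.0747]);ex=np.array([np.cos(th),np.sin(th)]);ey=np.array([-ex[1],ex[0]])
for n in("top0","top7"):
    c=load(n);P=cloud(c)
    for k,p in dict(far=o+ex*.058,left=o+ey*.083,near=o-ex*.058,right=o-ey*.083,corner=o+ex*.053+ey*.078).items():
        u,v=proj(c,[*p,.071]).round().astype(int);print(n,k,(1e3*np.median(P[v-1:v+2,u-1:u+2,2])).round(1))
bot.job_done()
E
```

```text
top0 far 79.9
top0 left 77.5
top0 near 76.4
top0 right 76.3
top0 corner 68.7
top7 far 71.1
top7 left 71.9
top7 near 73.0
top7 right 71.4
top7 corner 67.3
the job is handed in; nothing more can be done
```

All four wings are pressed down and look snapped shut, and I have handed the job in. It took about 16 s on the robot's clock out of the 48 s allowed. I pressed them with closed fingertips, in the order far, left, near, right, then moved the arm clear.

**Last checks**
- **Wings:** the final side and top pictures show every wing level with the lid. Top-camera depth at the press points fell from 76–80 mm to 71–73 mm, against 71 mm stated for a closed wing. The near wing read highest at 73 mm, which is within sensor noise. I could not read the joint angles directly.
- **Surroundings:** the box and the things around it look unmoved in the top view, and the wrist force was near zero with the arm clear.

**What disagreed**
- **Fingertip position:** the text puts the fingertips 8 mm ahead of the TCP, but both cameras showed them about 19 mm behind it. My first press on the left wing stopped short because of this and touched nothing. I corrected the offset from the images, and it held: the arm met firm resistance at TCP z ≈ 54 mm.
- **Near wing press:** the tip ended about 5 mm off the place I aimed at and was pressing with 28 N at the end of the move. The wing still shut and the box stayed put.
- **Box pose:** the wrist camera and the fixed cameras placed the box about 3 mm apart. I used a point in between.

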